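# Read the label of the orange-capped bottle with a hand-held code reader

## Robot

A 6-joint arm with a two-finger parallel gripper is mounted at the origin on the work surface. World frame = base frame: x ahead of the robot, y to its left, z up, the work surface at z = 0. Lengths are in m, angles in rad, forces in N, time in s.
With the tool pointing down it reaches from about 0.35 to 0.975 m from the base axis. Payload 4.9 kg.
Tool frame: the origin (TCP) lies at the very end of the fingers, on their centre line; the grasp point (between the pads) lies 19 mm behind it (manip.grasp_offset is the distance from the TCP to the grasp point, in m); z points along the fingers, y is the line along which they close (so a half turn about z gives the same grasp; the last joint's range is limited). The gripper opens to 85 mm and grips with 20 to 120 N. Pads are 22 mm wide; open, the fingers measure 114 mm over their backs; the gripper's body (76 mm by 85 mm) begins 54 mm behind the grasp point. The pads swing forward as they close: fully open they stand 13 mm farther back than shut.
Start: joints at [1.034, 0.053, 1.613, -0, 1.476, -0.119], TCP at [0.254, 0.571, 0.231] pointing down, gripper open.
Joint ranges: [-3.01, 3.01], [-1.01, 2.22], [0.06, 2.58], [-1.02, 4.17], [0.09, 2.62], [-3.14, 3.14]. Speed limits (rad/s): [2.57, 2.57, 3.14, 3.14, 3.14, 3.14].

## Interface

Orientations are given as a unit quaternion [w, x, y, z].
In Python, from plant import manip, eyes, job_done, models gives the robot as it stands.
- The arm moves only by the tool servo_tool, never from a script. Its argument "motion" is one flat list of numbers, 5 for each row, row after row: the opening, from -1 (shut) to 1 (fully open), then the shift along the tool's x, y, z normalised to -1 to 1, where 1 is 120 mm, then the turn about the tool's z normalised to -1 to 1, where 1 is 45 degrees. A call has 1 to 5 rows; each row is the pose to reach, as a shift and turn from the pose commanded when the call began, along the tool's axes at that moment; what a row does not reach only later rows make up. A row lasts 1/8 s, in which the tool goes at most 62.5 mm and 10.7 degrees, less where a joint would pass 70% of its speed; a pose out of reach is approached as far as the arm can. A call with a number of a shift or a turn outside -1 to 1 is refused whole. A call with a gripper value outside its range is refused whole. The fingers move at their own pace and stop on an object; the grip force is fixed at half the most. Time passes only in rows, so rows that repeat a pose let the fingers close. It gives the time, the measured TCP pose, the force, the opening and the grip force at its end, in the units of the state.
- manip.state(): the state, without advancing time (a new reading comes with each control period).
- eyes.grab_frame(name): name is "side" or "top" or "wrist"; returns (picture, depth): 400x640x3 uint8, red, green, blue; 400x640 float32, m along the optical axis (not along the pixel's ray), 0 where there is no reading.
- eyes.camera_params(name): a dict with "fov_y" (degrees; the focal length in pixels is half the picture's height over the tangent of half this angle, whatever the lens; pixels are square), "cx", "cy" (the principal point, pixels), "D" ([k1, k2, p1, p2, k3] as OpenCV has them; the pictures are not rectified), "pose" (4x4, takes a point from camera to world coordinates); the wrist camera has in their place "T_tool_cam" (4x4, takes a point from camera to tool coordinates, whose origin is the TCP and whose axes are the flange's). Camera axes: x right, y up, looking along -z (the intrinsics and any distortion apply to the point x, -y, -z); pixel columns grow to the right and rows downward; lengths in m; the calibration is good to about 2 mm. A picture is of the moment at which its call begins: read the wrist's pose just before it. camera_params takes no time and is no camera call.
- job_done(): hands the job in; it is judged then, once.
Trained networks look in the newest picture that a camera, given by its name, has taken for a name from the list of things; names that differ only in an ending like _2 or _b are one class to them, and where a whole thing is asked for, a point or a joint stands for the part that bears it (a point fixed in the world has none). Each returns a list of dicts, best first, with "p" (0 to 1); they miss things now and then, are a little off and sometimes report something else, mostly with a low value. They report only what shows in the picture. A call takes as long as a camera call.
- models.regions_of(camera, label): "mask" (400x640 bool, what is visible of it) and "pixel" ([column, row] in pixels, amid what is visible of it).
The state is a dict: "time": time; "joint_pos": joint angles; "joint_vel": joint speeds; "joint_efforts": joint torques, N m; "tool_pos": TCP position; "tool_rot": TCP orientation; "contact_force": force on the tool from outside, world axes, zero at the start; "ft_torque": the same for the moment, N m; "gripper_width": opening from 0.0 (shut) to 1.0 (fully open); "grasp_force": force on a finger pad.
Only numpy, scipy, OpenCV 4.12 (cv2) and the standard library are available. Lean on these libraries where they do the work, as an engineer would, in place of code of your own. Each camera call takes 0.05 s, during which the arm holds its last target. There are 200 camera calls.

## Task

Take the code reader out of its sloping dock, stand it on its foot on the middle of the round blue pad, let go, and press down on its back with the gripper to check that it does not rock. Then take it again by its yellow tail grip, aim its window squarely at the middle of the label of the orange-capped bottle from about 3 cm away, and hold it steady for a full second. Finally stand it on its foot on the middle of the pad again and let go; do not drop the reader, and leave all bottles and the beaker where they are.

Things in the scene. Friction and masses are not known exactly. Their poses are not given: they have to be found in the camera images.
- reader: code reader, 185 mm long, 0.2 kg, centre of mass 14 mm behind its origin. Origin under its foot, on the centre line; x along its beam (tail to window), z up when it stands. Barrel 36 mm wide (y), z 24 to 60 mm; black head 42 x 42 mm at x 65 to 89 mm; black foot 44 mm wide, x -30 to 40 mm, z 0 to 25 mm, on which it stands. Starts in the dock, nose up 30 degrees
- reader_front (a point): middle of the white part of the barrel that stands clear of the dock (reader x = 35, y = 0, z = 42 mm; white from x = -32 to 65 mm): grip it across its width here to draw the reader out of the dock along its own +x, at least 70 mm before lifting
- reader_back (a point): blue dot on the reader's back, over the middle of the foot (reader x = 5, y = 0, z = 60 mm): press down here
- reader_tail (a point): middle of the yellow tail grip with black ribs (reader x = -64, y = 0, z = 42 mm; yellow from x = -95 to -32 mm, 36 mm wide and high); hidden in the dock at the start
- reader_window (a point): centre of the red window at the reader's front end (reader x = 90, y = 0, z = 42 mm), axes of the reader; the beam runs from here along +x. A reading needs the label's middle within 12 mm of the beam, 10 to 60 mm ahead, and the beam within 15 degrees of the label's +x
- dock: fixed grey dock, 190 x 90 mm, 116 mm high; origin on the bench. Its ramp rises 30 degrees towards its +x; the reader's foot lies on it, reader origin 72 mm above the dock's. The reader's tail (reader x -95 to -34 mm) is in a pocket with side walls 3.5 mm clear each side and a black roof 4 mm above the barrel, so it comes out only along the ramp
- pad: fixed round blue pad, 120 mm across, 12 mm high; origin at the centre of its underside, z up. The reader may stand on it at any yaw, its origin within 20 mm of the centre
- rack: fixed rack, 170 mm deep (x), 275 wide (y), 158 high; origin at the centre of its underside. Floor 8 mm thick, white back wall at +x, open at the top and at -x. Clear panels at y = -135, -45, 45, 135 mm, reaching to x = -85 mm, make three bays 85 mm wide. A bottle stands in each, axis at about x = 39 mm, label towards the open side; which bay holds which varies
- bottle_orange: loose square white bottle whose cap is orange, 68 x 68 mm, 166 mm tall, 0.5 kg; origin at the centre of its underside, z up, its label is on its -x face (the face at the open mouth of its bay). The one to read
- label_orange (a point): centre of the label of the orange-capped bottle, 75 mm above the bottle's underside, 35 mm from its axis, axes of the bottle: +x points INTO the bottle, so a reader aimed squarely has its +x along this +x. The label is 50 mm wide, 44 mm high.
- bottle_blue: loose square white bottle whose cap is blue, 68 x 68 mm, 166 mm tall, 0.5 kg; origin at the centre of its underside, z up, its label is on its -x face (the face at the open mouth of its bay). Leave alone
- bottle_red: loose square white bottle whose cap is red, 68 x 68 mm, 166 mm tall, 0.5 kg; origin at the centre of its underside, z up, its label is on its -x face (the face at the open mouth of its bay). Leave alone
- wash_bottle: loose round grey bottle with a white cap, 66 mm across, 190 mm tall; origin at the centre of its underside. Leave alone
- beaker: loose glass beaker, 70 mm across, 85 mm tall; origin at the centre of its underside. Leave alone

How it is judged:
By the outcome, as a careful person would: the job done as asked, in the order asked, and still so for the second after the job is handed in, with the robot touching nothing.
It also fails if it takes over 72 s, if anything falls off the work surface, if the arm or the gripper's body presses on something with over 40 N, if the wrist force passes 120 N, or if a joint passes its speed limit or range.

## Working session

There is one attempt and no reset: what is moved stays moved. The work goes in short steps, Python scripts to look and compute and a tool call to move; the robot and the scene stay as the last step left them, time stands still between calls to the robot, and variables do not carry over. Pictures are saved under pics/ and viewed, at most 10 in all, crops included, and the job is handed in when it is done.

Besides the shell and the picture viewer there is one more tool, called after ">>>" by a JSON object that holds its "op" and its "data", one argument or row to a line. servo_tool: Moves the arm, as the interface text tells. Its arguments: {"type":"object","properties":{"motion":{"type":"array","items":{"type":"number","minimum":-1,"maximum":1}}},"required":["motion"]}

```bash
ls; mkdir -p pics; python3 - <<'E'
from plant import manip, eyes, models
import cv2,numpy as np
s=manip.state();print(s['time'],s['tool_pos'],s['tool_rot'],s['gripper_width'],manip.grasp_offset)
for c in ['side','top']:
    im,d=eyes.grab_frame(c);cv2.imwrite(f'pics/{c}0.png',im[:,:,::-1]);np.savez(f'pics/{c}0.npz',im=im,d=d)
    p=eyes.camera_params(c);print(c,p)
print(eyes.camera_params('wrist'))
E
```

```text
pics
0.0 [0.25327196 0.57069477 0.23004971] [-3.27142669e-04  2.07390114e-01  9.78257763e-01 -9.90950187e-04] 1.0000395199654257 0.0187
side {'fov_y': 57.80264368423097, 'cx': 324.45417570250163, 'cy': 197.74608027856416, 'D': array([0.01340514, 0.        , 0.        , 0.        , 0.        ]), 'pose': array([[ 0.83790296,  0.35723795, -0.41267381,  0.14538277],
       [-0.54568528,  0.53152279, -0.64785114, -0.69392094],
       [-0.01209148,  0.76802641,  0.64030401,  0.7795988 ],
       [ 0.        ,  0.        ,  0.        ,  1.        ]])}
top {'fov_y': 47.102023605826254, 'cx': 316.6175669275024, 'cy': 197.2240466399461, 'D': array([0.01868898, 0.        , 0.        , 0.        , 0.        ]), 'pose': array([[ 0.02526659,  0.99403688, -0.1060768 ,  0.41937173],
       [-0.99966661,  0.02455919, -0.00796999, -0.00928832],
       [-0.0053173 ,  0.10624281,  0.994326  ,  1.31931357],
       [ 0.        ,  0.        ,  0.        ,  1.        ]])}
{'fov_y': 69.50513127078204, 'cx': 315.5632573953198, 'cy': 202.407560602875, 'D': array([-0.01229758,  0.        ,  0.        ,  0.        ,  0.        ]), 'T_tool_cam': array([[ 1.02771931e-04,  9.61348005e-01,  2.75336162e-01,
         6.97508321e-02],
       [ 9.99999780e-01,  8.17993015e-05, -6.58865522e-04,
         7.78225659e-04],
       [-6.55921361e-04,  2.75336169e-01, -9.61347785e-01,
        -1.42270333e-01],
       [ 0.00000000e+00,  0.00000000e+00,  0.00000000e+00,
         1.00000000e+00]])}
```

```bash
cd pics; python3 -c "
import cv2,numpy as np
a=cv2.imread('side0.png');b=cv2.imread('top0.png')
cv2.imwrite('both0.png',cv2.resize(np.vstack([a,b]),(480,600)) )"
```

```text
(no output)
```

View pics/top0.png

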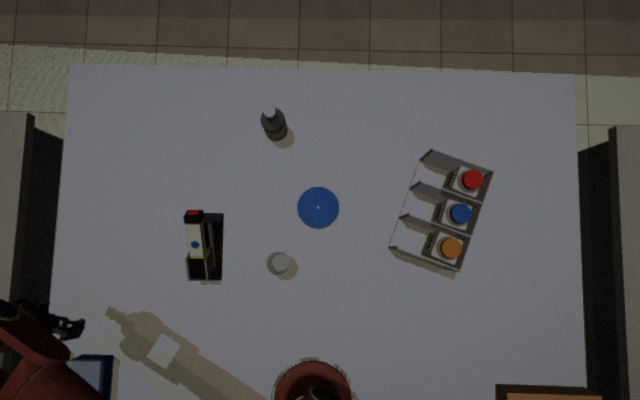

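View pics/side0.png

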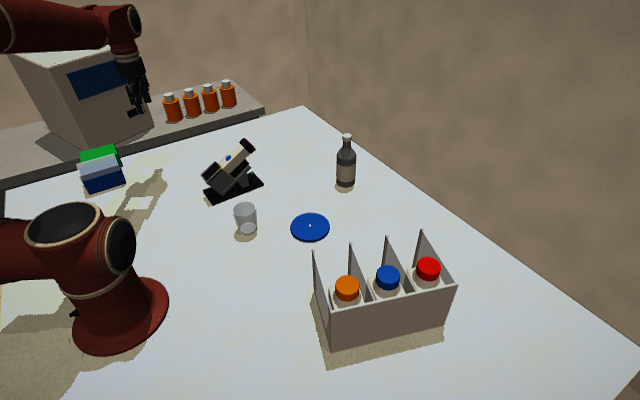

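The top view shows the dock and reader at about (200,245) with the nose towards +x, the pad at (318,207), the beaker at (279,264), the wash bottle at (274,125), and the rack at right with its mouth facing left. The orange cap is at (451,247), blue at (460,214) and red at (473,180). The side view agrees, with the reader at (230,160) and the orange cap at (347,287).

```bash
cat > h.py <<'E'
from plant import manip, eyes, models, job_done
import cv2,numpy as np
from scipy.spatial.transform import Rotation as R
def grab(c):
    s=manip.state(); im,d=eyes.grab_frame(c); p=eyes.camera_params(c)
    if c=='wrist':
        T=np.eye(4);q=s['tool_rot'];T[:3,:3]=R.from_quat([q[1],q[2],q[3],q[0]]).as_matrix();T[:3,3]=s['tool_pos'];P=T@p['T_tool_cam']
    else: P=p['pose']
    f=200/np.tan(np.radians(p['fov_y']/2));K=np.array([[f,0,p['cx']],[0,f,p['cy']],[0,0,1.]])
    return dict(im=im,d=d,P=P,K=K,D=p['D'])
def world(g,px,d):
    u=cv2.undistortPoints(np.array(px,float).reshape(-1,1,2),g['K'],g['D'])[:,0]
    d=np.asarray(d,float).reshape(-1)
    c=np.c_[u[:,0]*d,-u[:,1]*d,-d]
    return c@g['P'][:3,:3].T+g['P'][:3,3]
def cloud(g,mask):
    r,c=np.nonzero(mask&(g['d']>0));return world(g,np.c_[c,r],g['d'][r,c]),g['im'][r,c]
def ray_z(g,px,z):
    a=world(g,[px],[1.])[0];o=g['P'][:3,3];return o+(a-o)*(z-o[2])/(a[2]-o[2])
def st():
    s=manip.state();q=s['tool_rot'];m=R.from_quat([q[1],q[2],q[3],q[0]]).as_matrix()
    return s,m
E
python3 - <<'E'
from h import *
for c in ['top','side']:
    g=grab(c)
    for n in ['pad','reader','reader_back','dock','rack','bottle_orange','label_orange','bottle_blue','bottle_red','beaker','wash_bottle']:
        r=models.regions_of(c,n)
        if not r: print(c,n,'none');continue
        m=r[0]['mask'];P,col=cloud(g,m)
        print(c,n,round(r[0]['p'],2),np.round(r[0]['pixel']),m.sum(),np.round(np.median(P,0),3),'z95',np.round(np.percentile(P[:,2],[5,95]),3),'mn',np.round(P.min(0),3),np.round(P.max(0),3))
        np.savez(f'pics/{c}_{n}.npz',P=P,col=col)
E
```

```text
top pad 0.8 [320. 209.] 1338 [ 0.53  -0.002  0.011] z95 [0.006 0.016] mn [ 0.471 -0.061 -0.005] [0.589 0.057 0.019]
top reader 0.92 [200. 234.] 938 [0.444 0.305 0.133] z95 [0.089 0.167] mn [0.381 0.289 0.06 ] [0.505 0.334 0.173]
top reader_back 0.72 [195. 233.] 900 [0.443 0.305 0.133] z95 [0.089 0.167] mn [0.381 0.289 0.008] [0.504 0.33  0.173]
top dock 0.84 [210. 261.] 1579 [0.379 0.287 0.046] z95 [0.004 0.111] mn [ 0.312  0.264 -0.004] [0.507 0.373 0.133]
top rack 0.6 [430. 208.] 5687 [ 0.539 -0.318  0.065] z95 [0.004 0.158] mn [ 0.357 -0.5   -0.009] [ 0.716 -0.202  0.176]
top bottle_orange 0.86 [442. 250.] 991 [ 0.424 -0.319  0.133] z95 [0.035 0.175] mn [ 0.38  -0.377  0.004] [ 0.468 -0.293  0.179]
top label_orange 0.73 [441. 247.] 995 [ 0.424 -0.32   0.133] z95 [0.036 0.175] mn [ 0.38  -0.387  0.004] [ 0.468 -0.293  0.179]
top bottle_blue 0.78 [452. 216.] 962 [ 0.51  -0.345  0.134] z95 [0.04  0.175] mn [ 0.469 -0.416  0.001] [ 0.557 -0.303  0.179]
top bottle_red 0.88 [462. 182.] 944 [ 0.595 -0.375  0.136] z95 [0.049 0.175] mn [ 0.551 -0.441  0.004] [ 0.639 -0.318  0.18 ]
top beak
[... 872 characters left out ...]
42  0.162] z95 [0.13  0.175] mn [ 0.386 -0.365  0.101] [ 0.479 -0.3    0.177]
side label_orange 0.81 [344. 294.] 882 [ 0.415 -0.341  0.162] z95 [0.129 0.174] mn [ 0.386 -0.365  0.   ] [ 0.511 -0.202  0.177]
side bottle_blue 0.62 [385. 280.] 838 [ 0.501 -0.368  0.162] z95 [0.131 0.174] mn [ 0.475 -0.393 -0.001] [ 0.585 -0.249  0.176]
side bottle_red 0.55 [428. 274.] 868 [ 0.587 -0.397  0.158] z95 [0.131 0.174] mn [ 0.542 -0.437  0.034] [ 0.671 -0.304  0.177]
side beaker 0.71 [244. 217.] 686 [0.372 0.085 0.058] z95 [0.008 0.084] mn [ 0.339  0.066 -0.003] [0.439 0.239 0.087]
side wash_bottle 0.77 [346. 165.] 829 [0.744 0.11  0.093] z95 [0.011 0.184] mn [ 0.722  0.093 -0.002] [0.918 0.312 0.192]
```

```bash
python3 - <<'E'
from h import *
for c in ['top','side']:
    L=lambda n:[np.load(f'pics/{c}_{n}.npz')[k] for k in('P','col')]
    for n in ['bottle_orange','bottle_blue','bottle_red']:
        P,col=L(n); hsv=cv2.cvtColor(col[None],cv2.COLOR_RGB2HSV)[0]
        k=(hsv[:,1]>170)&(P[:,2]>.165); Q=P[k]; (cx,cy),r=cv2.minEnclosingCircle(Q[:,:2].astype(np.float32)); print(c,n,k.sum(),np.round(np.r_[cx,cy,r,np.median(Q,0)],4))
    P,col=L('reader');P0=P
    hsv=cv2.cvtColor(col[None],cv2.COLOR_RGB2HSV)[0]
    wh=(hsv[:,2]>130)&(hsv[:,1]<90); b=(hsv[:,0]>95)&(hsv[:,0]<130)&(hsv[:,1]>130); r=((hsv[:,0]<8)|(hsv[:,0]>172))&(hsv[:,1]>130)
    for nm,k in('white',wh),('blue',b),('red',r):
        if k.sum(): print(nm,k.sum(),np.round(P[k].mean(0),4),np.round(np.ptp(P[k],axis=0),3))
    Q=P[wh]; u,s,v=np.linalg.svd(Q-Q.mean(0),full_matrices=False); print('axes',np.round(v,3),s)
    P,_=L('pad');k=P[:,2]>.005;print('pad',cv2.minEnclosingCircle(P[k][:,:2].astype(np.float32)))
    P,_=L('rack');k=P[:,2]>.15;print('rack top',k.sum(),cv2.minAreaRect(P[(P[:,2]>.1)&(P[:,0]<.72)&(P[:,1]<-.19)][:,:2].astype(np.float32)))
    P,_=L('dock');print('dock',cv2.minAreaRect(P[(P[:,1]<.38)&(P[:,0]<.52)][:,:2].astype(np.float32)))
E
```

```text
top bottle_orange 308 [ 0.4238 -0.3355  0.0247  0.4235 -0.3341  0.1733]
top bottle_blue 288 [ 0.5101 -0.3608  0.0248  0.5107 -0.3591  0.1732]
top bottle_red 302 [ 0.5982 -0.3913  0.0252  0.5973 -0.3906  0.1727]
blue 40 [0.4251 0.3102 0.1266] [0.07  0.035 0.078]
red 74 [0.4955 0.3127 0.1559] [0.034 0.038 0.065]
axes [] []
pad ((0.5303052663803101, -0.0025794757530093193), 0.059792619198560715)
rack top 970 ((0.5217423439025879, -0.3292815089225769), (0.17410807311534882, 0.27647456526756287), 70.7403793334961)
dock ((0.40974920988082886, 0.3200286626815796), (0.19317111372947693, 0.10728079080581665), 1.3615055084228516)
side bottle_orange 404 [ 0.4244 -0.3363  0.0249  0.4227 -0.3385  0.173 ]
side bottle_blue 385 [ 0.5111 -0.3607  0.0246  0.509  -0.3631  0.173 ]
side bottle_red 368 [ 0.5979 -0.3911  0.0246  0.5958 -0.3929  0.173 ]
white 179 [0.4302 0.3147 0.132 ] [0.126 0.269 0.157]
blue 29 [0.4343 0.3061 0.1165] [0.09  0.033 0.098]
red 12 [0.477  0.3018 0.1408] [0.072 0.037 0.097]
axes [[-0.871 -0.054 -0.488]
 [ 0.175  0.894 -0.413]
 [ 0.459 -0.445 -0.769]] [0.38649599 0.32155515 0.07253269]
pad ((0.5327098369598389, 0.000386626401450485), 0.06155989691615105)
rack top 1362 ((0.52314692735672, -0.32685399055480957), (0.17347300052642822, 0.27609750628471375), 70.67760467529297)
dock ((0.4159799814224243, 0.32064440846443176), (0.19668182730674744, 0.11541403084993362), 0.015685247257351875)<stdin>:12: RuntimeWarning: Mean of empty slice.
  ret = um.true_divide(
```

>>> {"op": "servo_tool", "data": {
  "motion": [1,-0.72,-0.47,-0.08,0,1,-0.72,-0.47,-0.08,0,1,-0.72,-0.47,-0.08,0]
}}

```text
time: 1.68
tool_pos: [0.311, 0.4832, 0.2415]
tool_rot: [0.0, 0.209, 0.978, 0.0]
contact_force: [-0.7, 0.5, -0.6]
gripper_width: 0.997
grasp_force: 0.0
```

>>> {"op": "servo_tool", "data": {
  "motion": [1,-0.72,-0.47,-0.08,0,1,-0.72,-0.47,-0.08,0]
}}

```text
time: 1.92
tool_pos: [0.3661, 0.3975, 0.2507]
tool_rot: [0.0, 0.207, 0.978, 0.0]
contact_force: [0.4, 0.2, -0.1]
gripper_width: 1.001
grasp_force: 0.0
```

>>> {"op": "servo_tool", "data": {
  "motion": [1,-0.72,-0.47,-0.08,-0.2,1,-0.72,-0.47,-0.08,-0.4,1,-0.72,-0.47,-0.08,-0.533,1,-0.72,-0.47,-0.08,-0.533]
}}

```text
time: 2.42
tool_pos: [0.4219, 0.3118, 0.2601]
tool_rot: [-0.0, 0.0, 1.0, 0.0]
contact_force: [0.5, -0.2, -0.4]
gripper_width: 0.999
grasp_force: 0.0
```

```bash
python3 - <<'E'
from h import *
s,m=st();print(s['time'],s['tool_pos'],m[:,0])
g=grab('wrist');cv2.imwrite('pics/w1.png',g['im'][:,:,::-1]);np.savez('pics/w1.npz',**g)
E
```

```text
2.425 [0.42188951 0.31177046 0.26010322] [-9.99999845e-01  5.39356023e-04  1.35078404e-04]
```

View pics/w1.png

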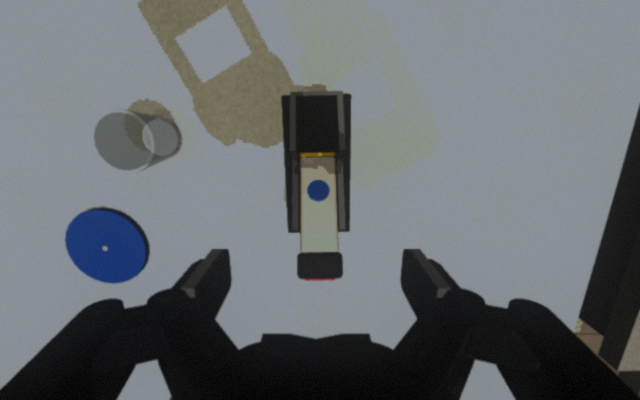

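The wrist view shows the reader centred in the dock. The blue dot is at (318,190), the head at (320,264), and the white barrel at columns 301–338.

```bash
python3 - <<'E'
from h import *
g=dict(np.load('pics/w1.npz'))
im=g['im'];hsv=cv2.cvtColor(im,cv2.COLOR_RGB2HSV)
rr,cc=np.mgrid[:400,:640]
win=(cc>295)&(cc<345)
dot=win&(hsv[...,0]>95)&(hsv[...,0]<130)&(hsv[...,1]>150)&(rr>170)&(rr<210)
P,_=cloud(g,dot);print('dot',dot.sum(),P.mean(0), np.mean(cc[dot]),np.mean(rr[dot]))
wh=(cc>304)&(cc<335)&(rr>172)&(rr<248)&~dot
P,_=cloud(g,wh);u,s,v=np.linalg.svd(P-P.mean(0),full_matrices=False);n=v[2];print('normal',n,'pitch',np.degrees(np.arccos(abs(n[2]))))
# edge rows
gray=cv2.cvtColor(im,cv2.COLOR_RGB2GRAY).astype(int)
C=[]
for r in range(215,246,3):
    k=np.nonzero(hsv[r,290:350,2]>125)[0]; row=hsv[r,290:350,2]
    d=np.median(g['d'][r,312:328]); 
    gr=np.diff(row.astype(int)); 
    a,b=np.argmax(gr[:22]),30+np.argmin(gr[30:]); mid=290+(a+b)/2+.5; C.append(world(g,[[mid,r]],[d])[0]); print(r,a+290,b+290,np.round(C[-1],4))
C=np.array(C);print('yaw',np.degrees(np.polyfit(C[:,0],C[:,1],1)[0]))
hd=(rr>254)&(rr<276)&(cc>300)&(cc<340);P,_=cloud(g,hd);print('head',np.median(P,0))
E
```

```text
dot 302 [0.41867114 0.31478914 0.12696413] 317.7317880794702 189.98344370860926
normal [ 0.50861041  0.00607928 -0.86097531] pitch 30.57373201608229
215 300 336 [0.4405 0.3155 0.1392]
218 300 336 [0.4431 0.3155 0.1405]
221 300 336 [0.4456 0.3155 0.1421]
224 300 336 [0.4482 0.3155 0.1432]
227 300 336 [0.4507 0.3154 0.1448]
230 300 336 [0.453  0.3154 0.1465]
233 300 335 [0.4556 0.3149 0.1477]
236 301 336 [0.458  0.3159 0.1493]
239 301 336 [0.4603 0.3159 0.1511]
242 300 335 [0.4628 0.3149 0.1525]
245 301 337 [0.4653 0.3163 0.1536]
yaw 0.7766742602045206
head [0.47968584 0.31666765 0.16552765]
```

>>> {"op": "servo_tool", "data": {
  "motion": [1,-0.267,0.03,0.5,-0.022,1,-0.267,0.03,0.7,-0.022]
}}

```text
time: 2.72
tool_pos: [0.4534, 0.3155, 0.1733]
tool_rot: [-0.001, -0.009, 1.0, -0.001]
contact_force: [0.1, 1.0, -0.3]
gripper_width: 1.002
grasp_force: 0.0
```

>>> {"op": "servo_tool", "data": {
  "motion": [1,0,0,0.3,0,1,0,0,0.533,0,1,0,0,0.533,0]
}}

```text
time: 3.1
tool_pos: [0.4515, 0.3149, 0.1091]
tool_rot: [-0.003, -0.009, 1.0, -0.001]
contact_force: [1.4, 0.1, 0.9]
gripper_width: 0.997
grasp_force: 0.0
```

>>> {"op": "servo_tool", "data": {
  "motion": [-1,0,0,0,0,-1,0,0,0,0,-1,0,0,0,0,-1,0,0,0,0,-1,0,0,0,0]
}}

```text
time: 3.72
tool_pos: [0.4547, 0.3155, 0.1138]
tool_rot: [0.001, -0.009, 1.0, 0.001]
contact_force: [-1.1, 0.6, 7.1]
gripper_width: 0.413
grasp_force: 61.4
```

>>> {"op": "servo_tool", "data": {
  "motion": [-1,-0.144,0,-0.083,0,-1,-0.289,0,-0.167,0,-1,-0.433,0,-0.25,0,-1,-0.577,0,-0.333,0,-1,-0.722,0,-0.417,0]
}}

```text
time: 4.35
tool_pos: [0.5404, 0.3163, 0.1613]
tool_rot: [-0.001, -0.009, 1.0, -0.0]
contact_force: [0.3, -0.3, -2.4]
gripper_width: 0.413
grasp_force: 60.8
```

>>> {"op": "servo_tool", "data": {
  "motion": [-1,-0.1,0,-0.15,0,-1,-0.1,0,-0.5,0,-1,-0.1,0,-0.5,0]
}}

```text
time: 4.72
tool_pos: [0.5545, 0.3175, 0.226]
tool_rot: [0.003, -0.009, 1.0, 0.001]
contact_force: [0.4, 0.2, -1.0]
gripper_width: 0.416
grasp_force: 61.0
```

```bash
python3 - <<'E'
from h import *
s,m=st();print(s['time'],s['tool_pos'],s['contact_force'],s['ft_torque'])
g=grab('side');a=g['im'];g2=grab('wrist')
v=np.hstack([cv2.resize(a[60:260,130:400],None,fx=1.6,fy=1.6)[:320],cv2.resize(g2['im'],None,fx=.55,fy=.8)[:320]])
cv2.imwrite('pics/v2.png',v[:,:,::-1])
E
```

```text
4.725 [0.55448661 0.31746835 0.22603395] [ 0.38366804  0.18197068 -0.95640965] [ 0.0200637  -0.13579414  0.02736224]
```

View pics/v2.png

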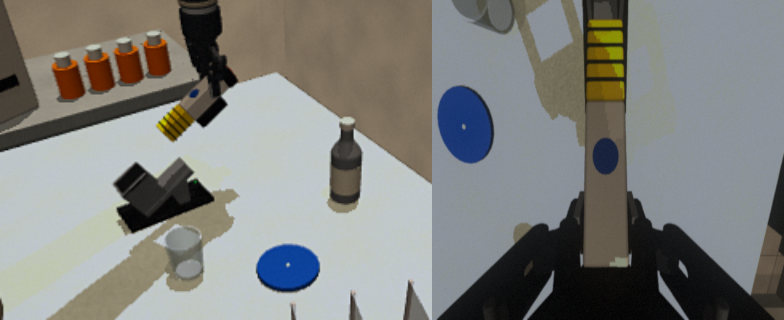

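The reader is out of the dock, hanging nose up in the gripper. In the right half, the dot is at (606,155) and the yellow grip is behind it. Next I measure the pose in hand.

```bash
cat >> h.py <<'E'
def hand(save=None):
    """reader in hand from the wrist camera: dot in tool coords, back-face fit"""
    s,m=st();g=grab('wrist');im=g['im'];hsv=cv2.cvtColor(im,cv2.COLOR_RGB2HSV)
    if save: cv2.imwrite(save,im[:,:,::-1])
    rr,cc=np.mgrid[:400,:640]
    dot=(cc>270)&(cc<370)&(hsv[...,0]>95)&(hsv[...,0]<130)&(hsv[...,1]>120)&(g['d']<.32)
    P,_=cloud(g,dot);dw=np.median(P,0)
    c0,r0=np.median(cc[dot]),np.median(rr[dot]);w=np.sqrt(dot.sum()/np.pi)
    fc=(abs(cc-c0)<w)&(abs(rr-r0)<2.5*w)
    Q,_=cloud(g,fc);Q=Q[np.abs(Q[:,2]-dw[2])<.06];u,sv,v=np.linalg.svd(Q-Q.mean(0),full_matrices=False);n=v[2]*np.sign(v[2][2])
    print('tcp',np.round(s['tool_pos'],4),'dot n',dot.sum(),'world',np.round(dw,4),'tool',np.round((dw-s['tool_pos'])@m,4),'normal world',np.round(n,3),'in tool',np.round(n@m,3),'tilt',np.round(np.degrees(np.arccos(n[2])),1),'rms',np.abs((Q-Q.mean(0))@n).mean())
    return s,m,g
E
python3 - <<'E'
from h import *
s,m,g=hand();print(np.round(s['joint_pos'],3))
E
```

```text
tcp [0.5522 0.3166 0.2213] dot n 1764 world [0.5171 0.3169 0.2349] tool [ 0.0351  0.0009 -0.0136] normal world [-0.506 -0.004  0.863] in tool [ 0.506  0.005 -0.862] tilt 30.4 rms 0.0005565720867305645
[ 0.404  0.086  1.595 -0.     1.462 -1.185]
```

>>> {"op": "servo_tool", "data": {
  "motion": [-1,0.11,-0.3,0,0,-1,0.11,-0.6,0,0,-1,0.11,-0.98,0,0]
}}

```text
time: 5.25
tool_pos: [0.5399, 0.1981, 0.2194]
tool_rot: [-0.002, -0.01, 1.0, -0.0]
contact_force: [0.9, -0.7, -1.8]
gripper_width: 0.413
grasp_force: 61.0
```

>>> {"op": "servo_tool", "data": {
  "motion": [-1,0.11,-0.4,0,0,-1,0.11,-0.8,0,0,-1,0.11,-0.98,0,0]
}}

```text
time: 5.62
tool_pos: [0.5289, 0.0791, 0.2196]
tool_rot: [-0.002, -0.008, 1.0, -0.0]
contact_force: [0.2, 0.7, -1.6]
gripper_width: 0.413
grasp_force: 61.1
```

>>> {"op": "servo_tool", "data": {
  "motion": [-1,0.11,-0.4,0,0,-1,0.11,-0.8,0,0,-1,0.11,-0.98,0,0]
}}

```text
time: 6.0
tool_pos: [0.5178, -0.0384, 0.2197]
tool_rot: [-0.002, -0.008, 1.0, 0.0]
contact_force: [0.0, 1.2, -2.6]
gripper_width: 0.412
grasp_force: 61.1
```

>>> {"op": "servo_tool", "data": {
  "motion": [-1,0,0,0,0.15,-1,0,0,0,0.35,-1,0,0,0,0.55,-1,0,0,0,0.75,-1,0,0,0,0.9]
}}

```text
time: 6.62
tool_pos: [0.518, -0.0363, 0.2195]
tool_rot: [-0.002, 0.34, 0.941, -0.0]
contact_force: [-0.3, -0.0, -1.6]
gripper_width: 0.417
grasp_force: 61.2
```

>>> {"op": "servo_tool", "data": {
  "motion": [-1,0,0,0,0.2,-1,0,0,0,0.4,-1,0,0,0,0.6,-1,0,0,0,0.75,-1,0,0,0,0.9]
}}

```text
time: 7.25
tool_pos: [0.5179, -0.0363, 0.2195]
tool_rot: [-0.002, 0.644, 0.765, -0.001]
contact_force: [-0.2, 0.3, -2.0]
gripper_width: 0.409
grasp_force: 61.2
```

>>> {"op": "servo_tool", "data": {
  "motion": [-1,0,0,0,0.2,-1,0,0,0,0.4,-1,0,0,0,0.55,-1,0,0,0,0.633,-1,0,0,0,0.633]
}}

```text
time: 7.88
tool_pos: [0.5181, -0.0364, 0.2199]
tool_rot: [-0.001, 0.811, 0.585, -0.001]
contact_force: [0.9, 0.2, -2.3]
gripper_width: 0.415
grasp_force: 61.2
```

```bash
python3 - <<'E'
from h import *
s,m,g=hand();print(s['time'],np.round(s['joint_pos'],3), np.degrees(np.arctan2(-m[1,0],-m[0,0])),s['contact_force'])
E
```

```text
tcp [ 0.5181 -0.0364  0.2199] dot n 1895 world [ 0.529  -0.0023  0.2337] tool [ 0.0358 -0.0005 -0.0138] normal world [0.164 0.477 0.864] in tool [ 0.504  0.002 -0.864] tilt 30.3 rms 0.0005585769065223078
7.875 [-0.213 -0.193  1.866 -0.     1.473  0.108] -108.39775958262538 [ 0.86566626  0.17509574 -2.2853385 ]
```

>>> {"op": "servo_tool", "data": {
  "motion": [-1,0,0,0.4,0,-1,0,0,0.8,0,-1,0,0,1,0,-1,0,0,1,0]
}}

```text
time: 8.43
tool_pos: [0.5167, -0.0361, 0.0988]
tool_rot: [-0.003, 0.811, 0.585, -0.002]
contact_force: [-0.2, 0.2, -1.6]
gripper_width: 0.41
grasp_force: 61.0
```

>>> {"op": "servo_tool", "data": {
  "motion": [-1,0,0,0.08,0,-1,0,0,0.16,0,-1,0,0,0.22,0,-1,0,0,0.28,0,-1,0,0,0.32,0]
}}

```text
time: 9.05
tool_pos: [0.521, -0.0368, 0.0654]
tool_rot: [0.001, 0.811, 0.585, 0.001]
contact_force: [-2.8, -3.3, 17.5]
gripper_width: 0.414
grasp_force: 63.0
```

>>> {"op": "servo_tool", "data": {
  "motion": [-1,0,0,0.02,0,-1,0,0,0.04,0,-1,0,0,0.06,0]
}}

```text
time: 9.43
tool_pos: [0.5215, -0.0394, 0.0634]
tool_rot: [0.003, 0.811, 0.585, -0.001]
contact_force: [-17.4, -7.9, 39.9]
gripper_width: 0.414
grasp_force: 66.1
```

```bash
python3 - <<'E'
from h import *
hand()
E
```

```text
tcp [ 0.5215 -0.0394  0.0634] dot n 5230 world [ 0.5403 -0.0027  0.0123] tool [0.0409 0.0062 0.0509] normal world [ 0.861 -0.216  0.461] in tool [ 0.063  0.886 -0.458] tilt 62.6 rms 0.004854669175584797
```

>>> {"op": "servo_tool", "data": {
  "motion": [-1,0,0,-0.06,0,-0.6,0,0,-0.06,0,-0.4,0,0,-0.06,0]
}}

```text
time: 9.85
tool_pos: [0.5197, -0.0368, 0.064]
tool_rot: [0.001, 0.811, 0.585, 0.0]
contact_force: [0.5, -0.8, 3.4]
gripper_width: 0.416
grasp_force: 61.3
```

>>> {"op": "servo_tool", "data": {
  "motion": [-0.3,0,0,0,0,-0.3,0,0,0,0]
}}

```text
time: 10.1
tool_pos: [0.5197, -0.0368, 0.0639]
tool_rot: [0.0, 0.811, 0.585, 0.0]
contact_force: [0.8, -1.4, 2.7]
gripper_width: 0.41
grasp_force: 61.2
```

```bash
sed -i "s/P,_=cloud(g,dot);dw=np.median(P,0)/dot\&=(rr<230)\&(g['d']<.24);n_,lab,stt,_c=cv2.connectedComponentsWithStats(dot.astype(np.uint8));dot=lab==1+np.argmax(stt[1:,4]);P,_=cloud(g,dot);dw=np.median(P,0)/" h.py; python3 - <<'E'
from h import *
s,m,g=hand('pics/w3.png')
E
```

```text
tcp [ 0.5197 -0.0368  0.0639] dot n 2309 world [ 5.642e-01 -1.000e-04  1.170e-02] tool [0.0489 0.0305 0.0523] normal world [ 0.88  -0.231  0.416] in tool [ 0.06   0.908 -0.415] tilt 65.4 rms 0.004705390575845655
```

View pics/w3.png

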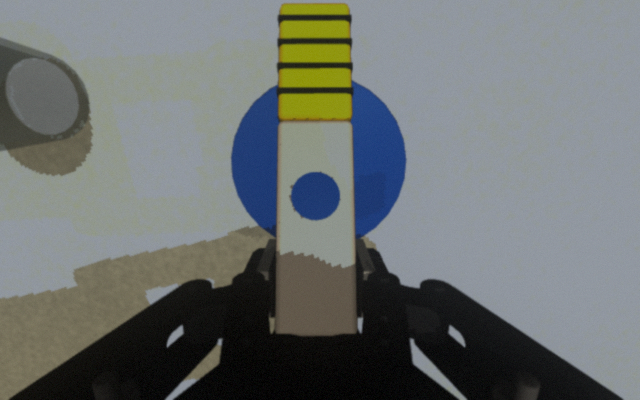

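The reader is straight in the grip, over the pad, with the dot at (316,195). Pressing alone locks, so I'll drag forward while lowering.

```bash
sed -i "s/dot&=(rr<230)&(g\['d'\]<.24);/dot\&=(rr<230)\&(g['d']<manip.state()['tool_pos'][2]+.09);/" h.py; python3 - <<'E'
from h import *
g=dict(grab('wrist'));print(g['d'][195,316],g['d'][150,250])
s,m,g=hand()
E
```

```text
0.12845808 0.19209604
tcp [ 0.5197 -0.0368  0.064 ] dot n 1770 world [ 0.5314 -0.0008  0.0813] tool [ 0.0379 -0.0003 -0.0174] normal world [0.13  0.387 0.913] in tool [ 0.409  0.002 -0.913] tilt 24.1 rms 0.0005771990203453005
```

>>> {"op": "servo_tool", "data": {
  "motion": [-1,-0.05,0,0.03,0,-1,-0.1,0,0.05,0,-1,-0.15,0,0.07,0,-1,-0.2,0,0.09,0]
}}

```text
time: 10.75
tool_pos: [0.5124, -0.058, 0.0535]
tool_rot: [-0.001, 0.811, 0.584, 0.002]
contact_force: [1.6, 3.0, 4.8]
gripper_width: 0.416
grasp_force: 60.9
```

```bash
python3 - <<'E'
from h import *
hand()
E
```

```text
tcp [ 0.5124 -0.058   0.0535] dot n 2040 world [ 0.5247 -0.0212  0.0786] tool [ 0.0389 -0.     -0.0249] normal world [0.07  0.213 0.974] in tool [ 0.229 -0.001 -0.973] tilt 13.0 rms 0.0005735281514115526
```

>>> {"op": "servo_tool", "data": {
  "motion": [-1,0,0,-0.08,0,-1,0.2,0,-0.08,0,-1,0.35,0,-0.08,0,-1,0.35,0,-0.03,0,-1,0.35,0,0,0]
}}

```text
time: 11.42
tool_pos: [0.5245, -0.0197, 0.0532]
tool_rot: [-0.001, 0.811, 0.585, -0.001]
contact_force: [-6.9, -2.8, 14.6]
gripper_width: 0.41
grasp_force: 62.2
```

>>> {"op": "servo_tool", "data": {
  "motion": [-1,-0.05,0,0.03,0,-1,-0.1,0,0.05,0,-1,-0.15,0,0.07,0,-1,-0.2,0,0.09,0]
}}

```text
time: 11.92
tool_pos: [0.5192, -0.042, 0.0438]
tool_rot: [0.0, 0.812, 0.584, 0.002]
contact_force: [1.0, 3.6, 6.1]
gripper_width: 0.41
grasp_force: 61.1
```

```bash
python3 - <<'E'
from h import *
hand()
E
```

```text
tcp [ 0.5192 -0.042   0.0438] dot n 2217 world [ 0.5313 -0.0054  0.0748] tool [ 0.0387 -0.0001 -0.0308] normal world [0.02  0.073 0.997] in tool [ 0.08  -0.001 -0.997] tilt 4.4 rms 0.0005653029726076104
```

>>> {"op": "servo_tool", "data": {
  "motion": [-1,-0.04,0,0.025,0,-1,-0.08,0,0.045,0,-1,-0.08,0,0.06,0]
}}

```text
time: 12.35
tool_pos: [0.5162, -0.0514, 0.0383]
tool_rot: [-0.0, 0.812, 0.584, 0.002]
contact_force: [-6.6, 5.6, 24.2]
gripper_width: 0.411
grasp_force: 63.8
```

```bash
python3 - <<'E'
from h import *
hand()
E
```

```text
tcp [ 0.5162 -0.0514  0.0383] dot n 2257 world [ 0.5284 -0.015   0.0725] tool [ 0.0385  0.     -0.034 ] normal world [-0.001 -0.002  1.   ] in tool [ 0.001  0.001 -1.   ] tilt 0.1 rms 0.0005584508082073614
```

>>> {"op": "servo_tool", "data": {
  "motion": [-1,0,0,-0.08,0,-1,0.07,0,-0.08,0,-1,0.07,0,-0.06,0,-1,0.07,0,-0.04,0,-1,0.07,0,-0.03,0]
}}

```text
time: 13.02
tool_pos: [0.5165, -0.0435, 0.0385]
tool_rot: [-0.001, 0.811, 0.585, -0.001]
contact_force: [-3.8, -1.4, 6.5]
gripper_width: 0.412
grasp_force: 61.4
```

```bash
python3 - <<'E'
from h import *
hand()
E
```

```text
tcp [ 0.5165 -0.0435  0.0385] dot n 2246 world [ 0.5287 -0.007   0.0725] tool [ 0.0385 -0.0001 -0.034 ] normal world [-0.001  0.001  1.   ] in tool [ 0.    -0.003 -1.   ] tilt 0.1 rms 0.000553956692717743
```

>>> {"op": "servo_tool", "data": {
  "motion": [0.2,0,0,0,0,1,0,0,0,0,1,0,0,0,0,1,0,0,0,0]
}}

```text
time: 13.58
tool_pos: [0.5171, -0.0435, 0.0386]
tool_rot: [0.0, 0.811, 0.585, 0.0]
contact_force: [0.5, -0.4, -0.0]
gripper_width: 1.003
grasp_force: 0.0
```

>>> {"op": "servo_tool", "data": {
  "motion": [1,0,0,-0.2,0,1,0,0,-0.5,0,-1,0.32,0,-0.5,0,-1,0.32,0,-0.5,0,-1,0.32,0,-0.5,0]
}}

```text
time: 14.2
tool_pos: [0.5287, -0.0071, 0.0981]
tool_rot: [-0.0, 0.811, 0.585, -0.0]
contact_force: [-0.4, 0.4, -0.1]
gripper_width: 0.38
grasp_force: 0.0
```

```bash
python3 - <<'E'
from h import *
s,m,g=hand();print(s['gripper_width'])
E
```

```text
tcp [ 0.5287 -0.0071  0.0981] dot n 171 world [ 5.312e-01 -2.000e-04  7.250e-02] tool [0.0074 0.0002 0.0256] normal world [0.009 0.043 0.999] in tool [ 0.043 -0.006 -0.999] tilt 2.5 rms 0.0005314368010354509
0.37959776053793487
```

>>> {"op": "servo_tool", "data": {
  "motion": [-1,0,0,0,0,-1,0,0,0,0,-1,0,0,0.1,0,-1,0,0,0.17,0,-1,0,0,0.2,0]
}}

```text
time: 14.88
tool_pos: [0.5283, -0.0069, 0.0731]
tool_rot: [-0.001, 0.811, 0.585, -0.001]
contact_force: [0.5, 0.3, 0.2]
gripper_width: 0.002
grasp_force: 0.0
```

>>> {"op": "servo_tool", "data": {
  "motion": [-1,0,0,0.02,0,-1,0,0,0.035,0,-1,0,0,0.045,0,-1,0,0,0.045,0]
}}

```text
time: 15.38
tool_pos: [0.5304, -0.0074, 0.0725]
tool_rot: [0.001, 0.811, 0.585, 0.0]
contact_force: [-6.3, -0.8, 14.8]
gripper_width: 0.002
grasp_force: 7.2
```

>>> {"op": "servo_tool", "data": {
  "motion": [-1,0,0,0,0,-1,0,0,0,0,-1,0,0,0,0,-1,0,0,-0.1,0,-1,0,0,-0.25,0]
}}

```text
time: 16.0
tool_pos: [0.5288, -0.007, 0.0995]
tool_rot: [-0.0, 0.811, 0.585, -0.0]
contact_force: [0.0, -0.4, -0.3]
gripper_width: 0.001
grasp_force: 0.0
```

>>> {"op": "servo_tool", "data": {
  "motion": [1,0,0,-0.25,0,1,0.3,0,-0.25,0,1,0.575,0,-0.25,0,1,0.575,0,-0.25,0,1,0.575,0,-0.25,0]
}}

```text
time: 16.62
tool_pos: [0.551, 0.0581, 0.1296]
tool_rot: [0.0, 0.811, 0.585, -0.0]
contact_force: [-0.4, -0.2, 0.3]
gripper_width: 1.002
grasp_force: 0.0
```

```bash
python3 - <<'E'
from h import *
s,m,g=hand('pics/w4.png') if 0 else (*st(),grab('wrist'))
print(s['time'],s['tool_pos'],s['gripper_width'],s['contact_force'])
t=grab('top');sd=grab('side')
v=np.hstack([cv2.resize(g['im'],(500,312)),cv2.resize(sd['im'][150:312,220:375],(300,312))])
cv2.imwrite('pics/v4.png',v[:,:,::-1])
E
```

```text
16.625 [0.55097156 0.05812535 0.12956538] 1.0017871326525887 [-0.36584326 -0.1619362   0.28415226]
```

View pics/v4.png

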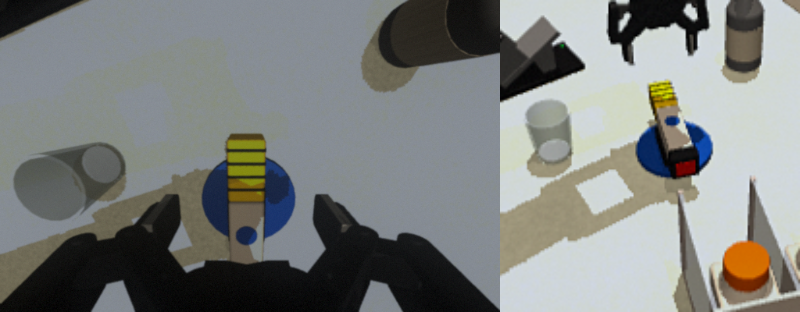

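The reader stands on the pad, with the tail at wrist-image (246,165) and the dot at (246,236) in the composite. Next I measure the bottle's label face and the tail.

```bash
python3 - <<'E'
from h import *
sm=__import__('h');src=open('h.py').read()
g=grab('wrist');hsv=cv2.cvtColor(g['im'],cv2.COLOR_RGB2HSV);rr,cc=np.mgrid[:400,:640]
zz=np.zeros((400,640));k=(g['d']>0)&(cc>240)&(cc<400);P,_=cloud(g,k);zz[k]=P[:,2]
top=(zz>.06)&(zz<.085)&(rr<320)
dot=top&(hsv[...,0]>95)&(hsv[...,0]<130)&(hsv[...,1]>120)
print('dot',dot.sum(),cloud(g,dot)[0].mean(0))
P,_=cloud(g,top);(c,sz,a)=cv2.minAreaRect(P[:,:2].astype(np.float32));print('rect',c,sz,a,P[:,2].mean())
P=np.load('pics/top_bottle_orange.npz')['P']
ax=np.array([.424,-.336]);h=np.radians(-108.5);ex=np.array([np.cos(h),np.sin(h)]);ey=np.array([-ex[1],ex[0]])
q=(P[:,:2]-ax)@np.c_[ex,ey]
for lo,hi in((.03,.07),(.07,.11),(.11,.155)):
    k=(P[:,2]>lo)&(P[:,2]<hi)&(q[:,0]<-.025)&(q[:,0]>-.045)&(abs(q[:,1])<.03);print(k.sum(),np.median(q[k],0),np.ptp(q[k,1]))
k=(P[:,2]>.03)&(P[:,2]<.155)&(q[:,0]<-.025)&(q[:,0]>-.045)&(abs(q[:,1])<.03)
c=np.polyfit(q[k,1],q[k,0],1);print('face tilt deg',np.degrees(np.arctan(c[0])),c[1])
k=(P[:,2]>.14)&(P[:,2]<.158);r=cv2.minAreaRect(P[k][:,:2].astype(np.float32));print('shoulder',r)
E
```

```text
dot 467 [ 0.52938377 -0.00682594  0.07243717]
rect (0.5416810512542725, 0.03152524307370186) (0.11810939759016037, 0.03653675317764282) 71.37775421142578 0.07144883506869638
59 [-0.03364389 -0.00144679] 0.05827952861489253
83 [-0.03412119 -0.00158063] 0.05715496908782326
133 [-0.0307918  -0.00215352] 0.05897470658578727
face tilt deg 1.6903919335591056 -0.03212792528201951
shoulder ((0.42231646180152893, -0.3231253921985626), (0.05103159695863724, 0.028235141187906265), 5.585564136505127)
```

>>> {"op": "servo_tool", "data": {
  "motion": [1,0.005,0,0.3,0,1,0.005,0,0.6,0,1,0.005,0,0.77,0,1,0.005,0,0.77,0]
}}

```text
time: 17.32
tool_pos: [0.5493, 0.0585, 0.0347]
tool_rot: [-0.001, 0.812, 0.584, -0.002]
contact_force: [1.0, 0.2, -0.3]
gripper_width: 1.002
grasp_force: 0.0
```

>>> {"op": "servo_tool", "data": {
  "motion": [-1,0,0,0,0,-1,0,0,0,0,-1,0,0,0,0,-1,0,0,0,0,-1,0,0,0,0]
}}

```text
time: 17.95
tool_pos: [0.552, 0.059, 0.0382]
tool_rot: [0.001, 0.811, 0.585, 0.001]
contact_force: [-0.6, -0.1, 6.7]
gripper_width: 0.411
grasp_force: 61.3
```

>>> {"op": "servo_tool", "data": {
  "motion": [-1,0,0,-0.1,0,-1,0,0,-0.2,0,-1,0,0,-0.24,0,-1,0,0,-0.24,0]
}}

```text
time: 18.45
tool_pos: [0.5515, 0.059, 0.0662]
tool_rot: [0.0, 0.811, 0.585, 0.0]
contact_force: [0.9, -0.2, -1.8]
gripper_width: 0.416
grasp_force: 60.4
```

```bash
cat >> h.py <<'E'
def hand2():
    s,m=st();g=grab('wrist');hsv=cv2.cvtColor(g['im'],cv2.COLOR_RGB2HSV);rr,cc=np.mgrid[:400,:640]
    zz=np.zeros((400,640));k=(g['d']>0)&(cc>240)&(cc<400);P,_=cloud(g,k);zz[k]=P[:,2];t=s['tool_pos'][2]
    top=(zz>t+.015)&(zz<t+.055)&(g['d']<.25)
    ye=top&(hsv[...,0]>18)&(hsv[...,0]<35)&(hsv[...,1]>150);wh=top&(hsv[...,1]<90)&(hsv[...,2]>90)
    for n,k in('yellow',ye),('white',wh):
        P,_=cloud(g,k)
        if len(P)<30: print(n,len(P));continue
        u,sv,v=np.linalg.svd(P-P.mean(0),full_matrices=False);nn=v[2]*np.sign(v[2][2]);q=(P-s['tool_pos'])@m
        r=cv2.minAreaRect(P[:,:2].astype(np.float32))
        print(n,len(P),'tool',np.round(np.median(q,0),4),'x rng',np.round(np.percentile(q[:,0],[1,99]),4),'normal tool',np.round(nn@m,3),np.round(r[0],4),np.round(r[1],4),r[2])
    return s,m,g
E
python3 - <<'E'
from h import *
s,m,g=hand2();print(s['tool_pos'],s['grasp_force'],s['ft_torque'])
cv2.imwrite('pics/w5.png',g['im'][:,:,::-1])
E
```

```text
yellow 9197 tool [ 0.0084 -0.0003 -0.0332] x rng [-0.0231  0.0298] normal tool [ 0.091  0.008 -0.996] [0.5474 0.0628] [0.0557 0.0491] 71.21369171142578
white 8
[0.55152913 0.05897689 0.06619885] 60.37436127662659 [ 0.09017081  0.01144146 -0.02412521]
```

View pics/w5.png

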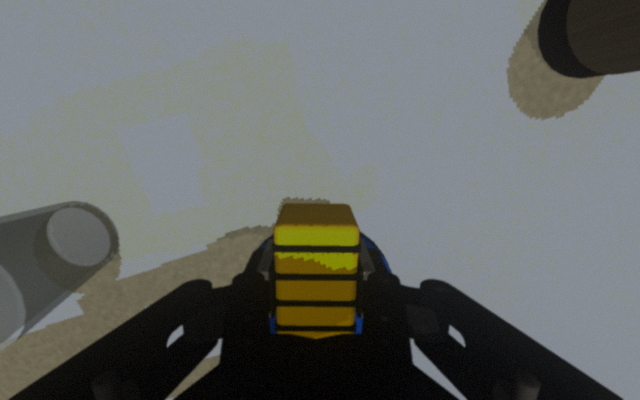

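The reader is held by its yellow tail, seen at rows 205–335 and columns 274–358. I'll check its pitch from the side camera's depth.

```bash
cat >> h.py <<'E'
def pitch():
    """back-face pitch/height profile along reader axis, from side camera depth"""
    s,m=st();o=s['tool_pos'];ex=-m[:,0];ey=np.array([-ex[1],ex[0],0])
    for c in('side','top'):
        g=grab(c);P,_=cloud(g,np.ones((400,640),bool));q=P-o;a=q@ex;b=q@ey;z=q[:,2]
        for lo,hi in((.035,.125),):
            k=(a>lo)&(a<hi)&(abs(b)<.013)&(z>.01)&(z<.06)
            if k.sum()<10: print(c,k.sum());continue
            f=np.polyfit(a[k],z[k],1);print(c,k.sum(),'pitch deg',np.degrees(np.arctan(f[0])),'z@0',f[0]*.069+f[1],'res',np.std(z[k]-np.polyval(f,a[k])))
E
python3 - <<'E'
from h import *
pitch()
s,m=st();g=grab('wrist');rr,cc=np.mgrid[:400,:640]
P,_=cloud(g,(rr>255)&(rr<322)&(cc>285)&(cc<350)&(g['d']<.2));u,sv,v=np.linalg.svd(P-P.mean(0),full_matrices=False);print(v[2]@m,np.median((P-s['tool_pos'])@m,0))
E
```

```text
side 190 pitch deg -0.09288628131056227 z@0 0.03313692517794796 res 0.0013751594636310254
top 242 pitch deg -0.2607435766975478 z@0 0.032665870014811735 res 0.0023756148267474776
[ 4.80883908e-04 -8.16351060e-04  9.99999551e-01] [ 0.00071875  0.0009346  -0.03337518]
```

>>> {"op": "servo_tool", "data": {
  "motion": [-1,-0.2,0.037,-0.01,0,-1,-0.45,0.037,-0.01,0,-1,-0.7,0.037,-0.01,0,-1,-0.817,0.037,-0.01,0]
}}

```text
time: 19.15
tool_pos: [0.5237, -0.0364, 0.0663]
tool_rot: [-0.0, 0.812, 0.584, -0.0]
contact_force: [1.0, -0.1, -0.9]
gripper_width: 0.414
grasp_force: 60.4
```

```bash
python3 - <<'E'
from h import *
s,m=st();print(s['time'],s['tool_pos'],m[:,0]); pitch()
o=s['tool_pos'];ex=-m[:,0];ey=np.array([-ex[1],ex[0],0]);g=grab('top')
r=models.regions_of('top','bottle_orange')[0]['mask'];P,col=cloud(g,r);q=P-o;a=q@ex;b=q@ey
hsv=cv2.cvtColor(col[None],cv2.COLOR_RGB2HSV)[0]
k=(hsv[:,1]>170)&(P[:,2]>.165);print('cap rel',k.sum(),(a[k].min()+a[k].max())/2,(b[k].min()+b[k].max())/2)
for z in(.05,.08,.11,.14): 
    k=(abs(P[:,2]-z)<.015); print(z,k.sum(),np.percentile(a[k],[5,50,95]),np.percentile(b[k],[2,50,98]))
sd=grab('side');v=np.hstack([cv2.resize(g['im'][130:290,300:510],None,fx=1.9,fy=1.9),cv2.resize(sd['im'][150:350,240:470],None,fx=1.52,fy=1.52)])
cv2.imwrite('pics/v6.png',v[:,:,::-1]);print(v.shape)
E
```

```text
19.15 [ 0.52372535 -0.03635806  0.0663405 ] [3.17677026e-01 9.48198981e-01 1.66954015e-05]
side 236 pitch deg -0.13170214271948932 z@0 0.03318203428109998 res 0.00121516742518337
top 160 pitch deg 1.9621877200927138 z@0 0.03163864222723189 res 0.002573918615784541
cap rel 305 0.31525179063024755 -0.00022339607489026657
0.05 64 [0.28062941 0.28290973 0.31285067] [-0.0343492  -0.00854272  0.03070639]
0.08 71 [0.28019004 0.28215127 0.32707198] [-0.03456627 -0.01021062  0.02950429]
0.11 107 [0.28050878 0.28283955 0.35644126] [-0.03441637 -0.00686864  0.03289867]
0.14 346 [0.28380313 0.29724183 0.34493118] [-0.03302999 -0.0112993   0.03248434]
(304, 749, 3)
```

View pics/v6.png

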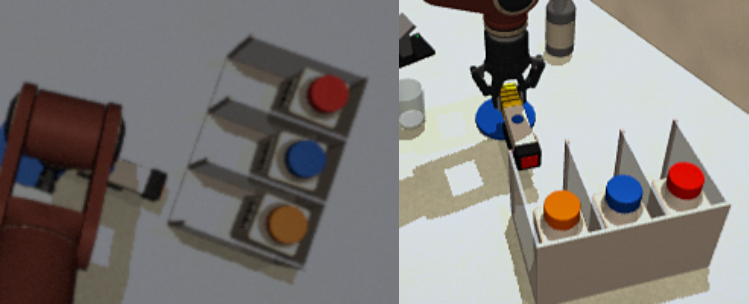

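The reader points at the orange bay. The head is at (155,184) in the left half, still outside the mouth and in line with the orange cap at (287,224).

>>> {"op": "servo_tool", "data": {
  "motion": [-1,-0.2,-0.004,-0.01,0,-1,-0.4,-0.004,-0.01,0,-1,-0.6,-0.004,-0.01,0,-1,-0.75,-0.004,-0.01,0,-1,-0.81,-0.004,-0.01,0]
}}

```text
time: 20.02
tool_pos: [0.4932, -0.1278, 0.068]
tool_rot: [-0.0, 0.811, 0.584, 0.0]
contact_force: [-0.3, -0.1, -1.3]
gripper_width: 0.412
grasp_force: 60.4
```

>>> {"op": "servo_tool", "data": {
  "motion": [-1,0,0,0,0,-1,0,0,0,0,-1,0,0,0,0,-1,0,0,0,0,-1,0,0,0,0]
}}

```text
time: 20.65
tool_pos: [0.4932, -0.1273, 0.068]
tool_rot: [-0.0, 0.811, 0.585, 0.0]
contact_force: [-0.4, -0.7, -1.9]
gripper_width: 0.414
grasp_force: 60.4
```

```bash
python3 - <<'E'
from h import *
s,m=st();print(s['time'],s['tool_pos'],-m[:,0]); pitch()
o=s['tool_pos'];w=o-.154*m[:,0];w[2]=o[2]+.0153
print('window',w,'to label', (np.array([.4351,-.3028,.083])-w)@np.c_[-m[:,0],m[:,1],[0,0,1]])
E
```

```text
20.65 [ 0.49320398 -0.12731312  0.06799874] [-3.16244057e-01 -9.48677867e-01 -3.19038267e-05]
side 299 pitch deg -0.17530787555851782 z@0 0.03315091730327572 res 0.00121779710282781
top 69 pitch deg -0.009692961926156438 z@0 0.033195559618998574 res 0.0022573919523061845
window [ 0.4445024  -0.27340951  0.08329874] to label [ 0.03085557  0.00037472 -0.00029874]
```

>>> {"op": "servo_tool", "data": {
  "motion": [-1,0,0,0,0,-1,0,0,0,0,-1,0,0,0,0,-1,0,0,0,0,-1,0,0,0,0]
}}

```text
time: 21.38
tool_pos: [0.4932, -0.1275, 0.068]
tool_rot: [-0.0, 0.811, 0.585, 0.0]
contact_force: [0.2, -0.0, -1.2]
gripper_width: 0.412
grasp_force: 60.4
```

>>> {"op": "servo_tool", "data": {
  "motion": [-1,0,0,0,0,-1,0,0,0,0,-1,0,0,0,0,-1,0,0,0,0,-1,0,0,0,0]
}}

```text
time: 22.0
tool_pos: [0.4932, -0.1275, 0.068]
tool_rot: [0.0, 0.811, 0.585, -0.0]
contact_force: [0.2, 0.6, -2.4]
gripper_width: 0.41
grasp_force: 60.4
```

>>> {"op": "servo_tool", "data": {
  "motion": [-1,0.2,0,0,0,-1,0.4,0,0,0,-1,0.6,0,0,0,-1,0.8125,0,0,0]
}}

```text
time: 22.5
tool_pos: [0.5242, -0.0343, 0.068]
tool_rot: [0.0, 0.811, 0.585, 0.0]
contact_force: [-0.3, -0.2, -2.4]
gripper_width: 0.414
grasp_force: 60.4
```

>>> {"op": "servo_tool", "data": {
  "motion": [-1,0.2,-0.03,0,0,-1,0.5,-0.03,0,0,-1,0.7,-0.03,0,0,-1,0.8125,-0.03,0,0]
}}

```text
time: 23.0
tool_pos: [0.5517, 0.0596, 0.068]
tool_rot: [0.0, 0.811, 0.585, 0.0]
contact_force: [-0.6, 0.8, -1.9]
gripper_width: 0.41
grasp_force: 60.5
```

>>> {"op": "servo_tool", "data": {
  "motion": [-1,0,0,0.08,0,-1,0,0,0.16,0,-1,0,0,0.22,0,-1,0,0,0.245,0,-1,0,0,0.255,0]
}}

```text
time: 23.62
tool_pos: [0.5511, 0.0582, 0.0381]
tool_rot: [-0.0, 0.812, 0.584, -0.001]
contact_force: [-4.9, 0.7, 9.1]
gripper_width: 0.413
grasp_force: 61.9
```

```bash
python3 - <<'E'
from h import *
s,m=st();print(s['time'],s['tool_pos'],s['contact_force']); pitch()
E
```

```text
23.625 [0.55109933 0.05816114 0.03805962] [-4.88231367  0.71496996  9.07805651]
side 185 pitch deg 0.5228396731644361 z@0 0.03373029287337531 res 0.0012115022180556767
top 235 pitch deg -0.25061185399734737 z@0 0.03362794095311672 res 0.0025391971912586894
```

Standing on the pad under a light load. I'll release and retreat.

>>> {"op": "servo_tool", "data": {
  "motion": [-1,0,0,-0.015,0,0.2,0,0,-0.015,0,1,0,0,-0.015,0,1,0,0,-0.015,0,1,0,0,-0.015,0]
}}

```text
time: 24.35
tool_pos: [0.5515, 0.0586, 0.0392]
tool_rot: [0.0, 0.811, 0.585, 0.0]
contact_force: [0.4, -0.6, -0.7]
gripper_width: 1.001
grasp_force: 0.0
```

>>> {"op": "servo_tool", "data": {
  "motion": [1,0,0,-0.2,0,1,0,0,-0.5,0,1,0,0,-1,0,1,0,0,-1,0,1,0,0,-1,0]
}}

```text
time: 24.98
tool_pos: [0.5514, 0.0587, 0.1591]
tool_rot: [0.0, 0.811, 0.585, 0.0]
contact_force: [0.3, 0.2, 0.0]
gripper_width: 1.002
grasp_force: 0.0
```

```bash
python3 - <<'E'
from h import *
s,m=st();print(s['time'],s['tool_pos'],s['gripper_width'])
g=grab('wrist');sd=grab('side')
for n in['bottle_orange','beaker']:
    r=models.regions_of('side',n);print(n,np.median(cloud(sd,r[0]['mask'])[0],0) if r else None)
v=np.hstack([cv2.resize(g['im'],(500,312)),cv2.resize(sd['im'][150:312,220:375],(300,312))])
cv2.imwrite('pics/v7.png',v[:,:,::-1])
hsv=cv2.cvtColor(g['im'],cv2.COLOR_RGB2HSV);zz=np.zeros((400,640));k=g['d']>0;P,_=cloud(g,k);zz[k]=P[:,2]
dot=(zz>.06)&(zz<.085)&(hsv[...,0]>95)&(hsv[...,0]<130)&(hsv[...,1]>120);print('dot',dot.sum(),cloud(g,dot)[0].mean(0))
pad=(zz<.02)&(hsv[...,0]>95)&(hsv[...,0]<130)&(hsv[...,1]>120);print('pad',cv2.minEnclosingCircle(cloud(g,pad)[0][:,:2].astype(np.float32)))
E
```

```text
24.975 [0.55135808 0.05867304 0.1591137 ] 1.0018820488077915
bottle_orange [ 0.41483197 -0.34185224  0.1602444 ]
beaker [ 0.49586712 -0.38640127  0.10853554]
dot 369 [ 0.52890664 -0.00755071  0.07242883]
pad ((0.47154200077056885, 0.12195585668087006), 0.19588759541511536)
```

View pics/v7.png

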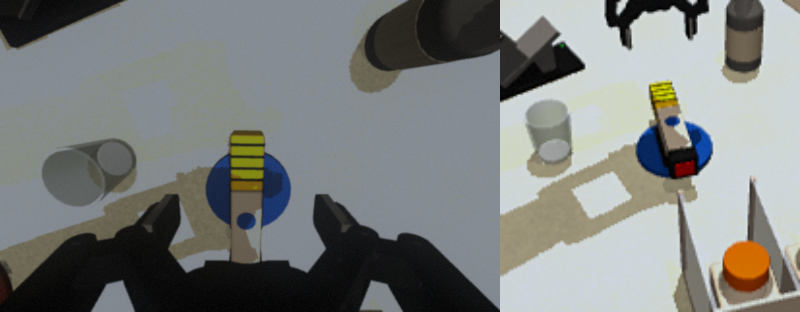

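The reader stands on the pad, with its origin about 1 mm from the centre. The gripper is clear, and the beaker and orange-capped bottle look unmoved.

```bash
python3 -c "
from plant import job_done
print(job_done())"
```

```text
the job is handed in; nothing more can be done
None
```

The job is handed in: I stood the reader on the pad and pressed its back with about 15 N (it did not rock), then held it on the orange-capped bottle's label from about 3 cm for about 2 s and stood it back on the middle of the pad, released, at about 25 s of the allowed 72 s.

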